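# Mix an ink bottle on the inclined sprung mixer and pack it

### The arm

A 6-joint arm with a two-finger parallel gripper is mounted at the origin on the work surface. World frame = base frame: x ahead of the robot, y to its left, z up, the work surface at z = 0. Lengths are in m, angles in rad, forces in N, time in s.
With the tool pointing down it reaches from about 0.35 to 0.85 m from the base axis. Payload 8.1 kg.
Tool frame: the origin (TCP) lies between the finger pads; the fingertips stand 25 mm ahead of it and the grasp point (between the pads) lies 6 mm ahead of it (env.tips_ahead is the distance from the TCP to the fingertips, in m); z points along the fingers, x is the direction in which the jaws open and shut, and the axes are right-handed (so a half turn about z gives the same grasp; the last joint's range is limited). The gripper opens to 85 mm and grips with 20 to 120 N. Pads are 22 mm wide; open, the fingers measure 114 mm over their backs; the gripper's body (76 mm by 85 mm) begins 54 mm behind the grasp point. The pads swing forward as they close: fully open they stand 13 mm farther back than shut.
Start: joints at [-1.424, 0.13, 1.488, -0, 1.523, -0.085], TCP at [0.138, -0.584, 0.256] pointing down, gripper open.
Joint ranges: [-2.96, 2.96], [-0.89, 2.26], [0.02, 2.5], [-1.34, 4.48], [0, 2.73], [-2.66, 2.66]. Speed limits (rad/s): [2.39, 2.39, 2.79, 3.14, 3.14, 3.14].

### API

Orientations are given as a unit quaternion [x, y, z, w].
In Python, from plant import env gives the robot as it stands. The module is installed in compiled form; this text tells all that it offers.
- The arm moves only by the tool servo_tool, never from a script. Its argument "deltas" is a list of rows, each an object of numbers: "hand": the gripper command: -1 is shut, 1 is fully open, values between are in proportion; "tx", "ty", "tz": the shift along the tool's x, y, z in units of 40 mm (1.0 is 40 mm); "roll": the turn about the tool's z in units of 6 degrees (1.0 is 6 degrees). In form: [{"hand": .., "tx": .., "ty": .., "tz": .., "roll": ..}, ...]. A call has exactly 10 rows; each row is the pose to reach, as a shift and turn from the pose measured when the call began, along the tool's axes at that moment; what a row does not reach only later rows make up. A row lasts 1/10 s, in which the tool goes at most 50 mm and 8.59 degrees, less where a joint would pass 70% of its speed; a pose out of reach is approached as far as the arm can. A call with a gripper value outside its range is refused whole. The fingers move at their own pace and stop on an object; the grip force is fixed at half the most. Time passes only in rows, so rows that repeat a pose let the fingers close, or fill a call up. It gives the time, the measured TCP pose, the force and the opening at its end, in the units of the state.
- env.read_state(): the state, without advancing time (a new reading comes with each control period).
- env.camera(name): name is "scene" or "top" or "wrist"; returns a dict with "img" (480x640x3 uint8, red, green, blue), "fx", "fy", "cx", "cy" (pixels), "extrinsics" (4x4, takes a point from world to camera coordinates); the wrist camera has in their place "tool_from_camera" (4x4, takes a point from camera to tool coordinates, whose origin is the TCP and whose axes are the tool frame's). Camera axes: x right, y down, z forward; pixel columns grow to the right and rows downward; lengths in m; the calibration is good to about 2 mm. A picture is of the moment at which its call begins: read the wrist's pose just before it. There is no depth.
- env.job_done(): hands the job in, once; it reports no verdict.
Trained networks look in a picture, given as the dict that the camera call returned (one of the last four; its "shot" number tells which), for a name from the list of things; names that differ only in an ending like _2 or _b are one class to them, and where a whole thing is asked for, a point or a joint stands for the part that bears it (a point fixed in the world has none). Each returns a list of dicts, best first, with "confidence" (0 to 1); they miss things now and then, are a little off and sometimes report something else, mostly with a low value. They report only what shows in the picture. A call takes as long as a camera call.
- env.boxes_of(picture, query): "box" ([centre column, centre row, width, height] in pixels, round what is visible of it).
- env.trace(picture, query): "region" (480x640 bool, what is visible of it) and "box" ([centre column, centre row, width, height] in pixels, round what is visible of it).
- env.landmark_of(picture, query): "at" ([column, row] in pixels: a listed point, or the origin of a listed thing).
The state is a dict: "time": time; "qpos": joint angles; "qvel": joint speeds; "joint_torque": joint torques, N m; "position": TCP position; "tool_rot": TCP orientation; "ft_force": force on the tool from outside, world axes, zero at the start; "wrist_torque": the same for the moment, N m; "finger_gap": opening from 0.0 (shut) to 1.0 (fully open).
Only numpy, scipy, OpenCV 4.12 (cv2) and the standard library are available. Lean on these libraries where they do the work, as an engineer would, in place of code of your own. Each camera call takes 0.05 s, during which the arm holds its last target. There are 200 camera calls.

### The job

Take the loose magenta ink bottle from among the bottles on the table and press it, base first and square to the inclined cup of the mixer, until the sprung cup is fully down; hold it fully down for two seconds, without forcing it. Then set the bottle down gently, upright, in a free place in the cardboard carton with the other magenta bottles and let go of it. Leave all the other bottles standing where they are.

Things in the scene. Friction and masses are not known exactly. Their poses are not given: they have to be found in the camera images.
- bottle: The loose magenta ink bottle, the one magenta bottle that stands on the table outside the carton. Round, 46 mm diameter, 130 mm tall in all: straight body to 86 mm above its base (white label from 22 to 64 mm), shoulder to 93 mm, black cap of 33 mm diameter to 109 mm, grey tapered nozzle to 130 mm. About 0.17 kg. Origin: centre of its underside, z up its axis.
- mixer: Bench bottle mixer, grey housing 200 x 150 x 90 mm (x, y, z) fixed to the table, with a white inclined neck that carries a steel collar and a black rubber cup with an orange floor. Origin: centre of its underside; -x is its front (black control strip), towards which the cup leans.
- mixer_axis (a point): Fixed point on the axis of the mixer's neck, inside it. z points out through the cup, 28 degrees from vertical, leaning to the mixer's front. The cup is centred on this axis: 74 mm outside, flat floor 60 mm across, lip 5 mm high. The unpressed cup's floor lies 65 to 81 mm along z from here, depending on how far the collar was last drawn out (not reported).
- pad (a joint): How far the sprung cup is pressed into its collar, m: 0 up, 0.014 at its stop. The spring pushes back with about 3.5 N at the top and 9.5 N at the stop, which is rubber-buffered (about 5 N per mm beyond 11 N). More than 30 N on the cup harms the mixer. The cup slides along the point mixer_axis z.
- carton: Open shallow cardboard carton 200 x 240 x 45 mm (x, y, z), walls and floor 5 mm, fixed to the table; two magenta bottles stand at its +x side, near x = +50 mm, y = -75 and +75 mm; the rest is free. Origin: centre of its underside.
- packed_1: Magenta bottle already in the carton, same make and size as bottle.
- packed_2: Another magenta bottle already in the carton, same make and size.
- yellow: Yellow ink bottle standing on the table, same make and size as bottle; a bystander.
- blue: Blue ink bottle standing on the table, same make and size as bottle; a bystander.
- green: Green ink bottle standing on the table, same make and size as bottle; a bystander.

How it is judged:
On the way:
1. the bottle, square in the cup (within 10 degrees, 12 mm of its axis), holds it down to within 1.5 mm of its stop for 1.5 s, fingers off the mixer (value of joint pad above 0.0125 m and contact force between bottle and mixer above 2 N and contact force between the fingers and mixer below 1 N and angle between the z axis of bottle and the z axis of mixer_axis, either way round below 0.17 rad and x of bottle in the frame of mixer_axis between -0.012 and 0.012 m and y of bottle in the frame of mixer_axis between -0.012 and 0.012 m), for 1.5 s.
At the end, for the whole second after the job is handed in: The bottle stands upright (within 4.5 degrees) and at rest on the carton's floor inside its walls, released, and the mixer's cup has sprung back up (within 3 mm) (x of bottle in the frame of carton between -0.095 and 0.095 m and y of bottle in the frame of carton between -0.115 and 0.115 m and z of bottle in the frame of carton between 0.002 and 0.009 m and angle between bottle's own z axis and vertical below 0.08 rad and linear speed of bottle below 0.02 m/s and value of joint pad below 0.003 m); the robot touches nothing.
It fails at once if the bottle is forced against the mixer (over 30 N) (contact force between bottle and mixer above 30 N).
It fails at once if the bottle is dropped or thrust into the carton (over 0.5 m/s just above its floor) (x of bottle in the frame of carton between -0.1 and 0.1 m and y of bottle in the frame of carton between -0.12 and 0.12 m and z of bottle in the frame of carton below 0.05 m and linear speed of bottle above 0.5 m/s).
It fails at once if one of the bottles yellow, blue, green is shifted by more than 20 mm or tipped (distance of any of yellow, blue, green from where it was at the start of the episode above 0.02 m or angle between any of yellow, blue, green's own z axis and vertical above 0.3 rad).
It fails at once if one of the bottles packed_1, packed_2 is shifted by more than 20 mm or tipped (distance of any of packed_1, packed_2 from where it was at the start of the episode above 0.02 m or angle between any of packed_1, packed_2's own z axis and vertical above 0.3 rad).
It also fails if it takes over 61 s, if anything falls off the work surface, if the arm or the gripper's body presses on something with over 40 N, if the wrist force passes 120 N, or if a joint passes its speed limit or range.

## Working session

There is one attempt and no reset: what is moved stays moved. The work goes in short steps, Python scripts to look and compute and a tool call to move; the robot and the scene stay as the last step left them, time stands still between calls to the robot, and variables do not carry over. Pictures are saved under pics/ and viewed, about 8 in all and at most 12, crops included, and the job is handed in when it is done.

Besides the shell and the picture viewer there is one more tool, called after ">>>" as a command line: name --argument value ..., lists and objects as JSON in quotes. servo_tool: Moves the arm, as the interface text tells. Its arguments: {"type":"object","properties":{"deltas":{"type":"array","items":{"type":"object","properties":{"hand":{"type":"number"},"tx":{"type":"number"},"ty":{"type":"number"},"tz":{"type":"number"},"roll":{"type":"number"}}}}},"required":["deltas"]}

```bash
mkdir -p pics
cat > h.py <<'E'
import numpy as np, cv2
from scipy.spatial.transform import Rotation as R
from plant import env
def save(p,n): cv2.imwrite('pics/'+n,cv2.cvtColor(p['img'],cv2.COLOR_RGB2BGR))
def ray(p,uv,st=None):
    d=np.array([(uv[0]-p['cx'])/p['fx'],(uv[1]-p['cy'])/p['fy'],1.])
    if 'extrinsics' in p: M=np.linalg.inv(np.array(p['extrinsics']))
    else:
        T=np.eye(4);T[:3,:3]=R.from_quat(st['tool_rot']).as_matrix();T[:3,3]=st['position'];M=T@np.array(p['tool_from_camera'])
    return M[:3,3],M[:3,:3]@d
def onz(p,uv,z,st=None):
    o,d=ray(p,uv,st); return o+d*(z-o[2])/d[2]
def proj(p,X):
    c=(np.array(p['extrinsics'])@np.append(X,1))[:3]; return np.array([p['fx']*c[0]/c[2]+p['cx'],p['fy']*c[1]/c[2]+p['cy']])
def tri(rays):
    A=np.zeros((3,3));b=np.zeros(3)
    for o,d in rays:
        d=d/np.linalg.norm(d);P=np.eye(3)-np.outer(d,d);A+=P;b+=P@o
    X=np.linalg.solve(A,b)
    return X,[np.linalg.norm(np.cross(X-o,d/np.linalg.norm(d))) for o,d in rays]
E
python3 - <<'E'
from h import *
st=env.read_state();print(st['position'],st['tool_rot'],st['ft_force'],st['finger_gap'])
np.set_printoptions(precision=3,suppress=True)
P={n:env.camera(n) for n in('scene','top')}
for n in P:
    save(P[n],n+'.png')
    print(n,ray(P[n],(P[n]['cx'],P[n]['cy'])))
for q in ['bottle','mixer','mixer_axis','carton','packed_1','yellow','blue','green']:
    for n in P:
        L=env.landmark_of(P[n],q)
        print(q,n,[(np.round(l['at']),round(l['confidence'],2),onz(P[n],l['at'],0.)) for l in L][:4])
E
```

```text
[ 0.1377837  -0.58345447  0.25522804] [ 7.84135469e-01 -6.20589017e-01 -6.68489912e-04 -6.25473341e-04] [-0.36652562  0.32877997  0.53582372] 1.004520201718404
scene (array([ 1.197, -0.529,  1.314]), array([-0.441,  0.359, -0.823]))
top (array([ 0.372, -0.015,  1.228]), array([ 0.17 , -0.012, -0.985]))
bottle scene [(array([407., 205.]), 0.92, array([0.559, 0.335, 0.   ]))]
bottle top [(array([148., 244.]), 0.56, array([0.558, 0.338, 0.   ]))]
mixer scene [(array([312., 288.]), 0.59, array([ 0.608, -0.053,  0.   ])), (array([320., 278.]), 0.28, array([ 0.596, -0.015,  0.   ]))]
mixer top [(array([316., 226.]), 0.69, array([ 0.606, -0.036,  0.   ]))]
mixer_axis scene [(array([320., 280.]), 0.98, array([ 0.599, -0.021,  0.   ]))]
mixer_axis top [(array([318., 212.]), 0.77, array([ 0.639, -0.04 ,  0.   ]))]
carton scene [(array([208., 345.]), 0.87, array([ 0.578, -0.352, -0.   ]))]
carton top [(array([453., 248.]), 0.68, array([ 0.562, -0.343,  0.   ]))]
packed_1 scene [(array([248., 332.]), 0.89, array([ 0.608, -0.256,  0.   ])), (array([201., 374.]), 0.74, array([ 0.63 , -0.406,  0.   ]))]
packed_1 top [(array([413., 228.]), 0.94, array([ 0.607, -0.253,  0.   ])), (array([479., 214.]), 0.86, array([ 0.642, -0.405,  0.   ]))]
yellow scene [(array([379., 225.]), 0.88, array([0.562, 0.223, 0.   ]))]
yellow top [(array([201., 243.]), 0.88, array([0.563, 0.22 , 0.   ]))]
blue scene [(array([387., 178.]), 0.88, array([0.446, 0.359, 0.   ]))]
blue top [(array([136., 296.]), 0.65, array([0.442, 0.357, 0.   ]))]
green scene [(array([356., 202.]), 0.94, array([0.459, 0.225, 0.   ]))]
green top [(array([194., 294.]), 0.7, array([0.449, 0.229, 0.   ]))]
```

View pics/scene.png

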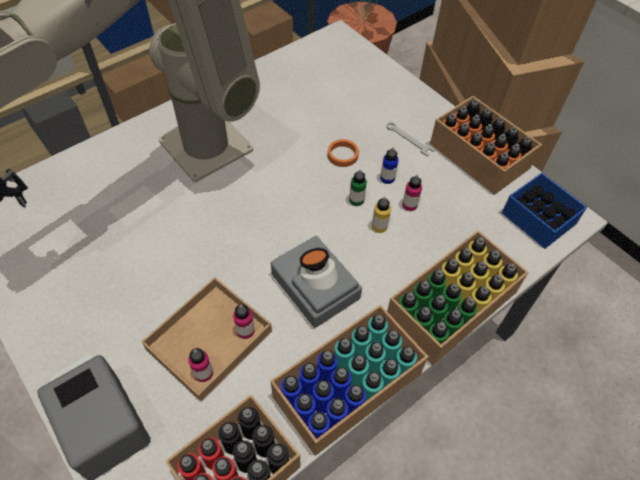

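View pics/top.png

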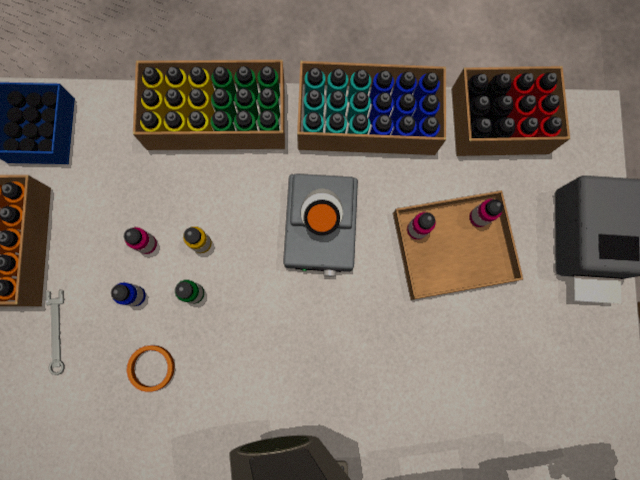

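```bash
cat > fit.py <<'E'
from h import *
from scipy.optimize import differential_evolution as DE
np.set_printoptions(precision=4,suppress=True)
P={n:env.camera(n) for n in('scene','top')}
def fit(q,dims,x0):
    M={}
    for n in P:
        t=env.trace(P[n],q)
        if t: M[n]=t[0]['region']; print(q,n,t[0]['confidence'],t[0]['box'])
    c=np.array([[i,j,k] for i in(-.5,.5) for j in(-.5,.5) for k in(0,1)])*dims
    def cost(v):
        s=0
        for n in M:
            X=c@R.from_euler('z',v[2]).as_matrix().T+[v[0],v[1],0]
            m=np.zeros((480,640),np.uint8);h=cv2.convexHull(np.array([proj(P[n],x)*16 for x in X]).round().astype(np.int32))
            cv2.fillPoly(m,[h],1,shift=4);m=m>0
            s+=1-(m&M[n]).sum()/(m|M[n]).sum()
        return s
    r=DE(cost,[(x0[0]-.04,x0[0]+.04),(x0[1]-.04,x0[1]+.04),(-.5,.5)],seed=1,maxiter=60,popsize=12)
    print(q,r.x,np.degrees(r.x[2]),r.fun)
fit('mixer',[.2,.15,.09],(.605,-.036))
fit('carton',[.2,.24,.045],(.57,-.345))
# orange floor centroid
rays=[]
for n in P:
    h=cv2.cvtColor(P[n]['img'],cv2.COLOR_RGB2HSV); m=cv2.inRange(h,(5,150,90),(18,255,255))
    k,l,s,c=cv2.connectedComponentsWithStats(m)
    for i in range(1,k):
        if s[i,4]>80 and 290<c[i,0]<345 and 190<c[i,1]<280: print(n,s[i],c[i]); rays.append(ray(P[n],c[i]))
print('floor',tri(rays))
rays=[ray(P[n],env.landmark_of(P[n],'mixer_axis')[0]['at']) for n in P]; print('axispt',tri(rays))
for q in ['bottle']:
    print(q,tri([ray(P[n],env.landmark_of(P[n],q)[0]['at']) for n in P]))
E
python3 fit.py
```

```text
mixer scene 0.89 [316.9, 279.8, 91.3, 92.7]
mixer top 0.61 [319.0, 226.7, 79.8, 111.7]
mixer [ 0.6038 -0.0425 -0.0539] -3.0907777212669116 0.1950484903860339
carton scene 0.87 [206.7, 340.8, 127.3, 117.7]
carton top 0.76 [457.1, 247.2, 127.8, 109.3]
carton [ 0.567  -0.3424  0.1915] 10.971127613767624 0.28099369494761717
scene [302 250  24  15 251] [313.5339 257.0438]
top [307 204  30  28 649] [321.4777 217.376 ]
floor (array([ 0.5996, -0.0436,  0.1313]), [np.float64(0.0003381940128582312), np.float64(0.00033819401285805804)])
axispt (array([ 0.6276, -0.0437,  0.0593]), [np.float64(0.0027866672657368384), np.float64(0.0027866672657368766)])
bottle (array([ 0.5621,  0.3361, -0.0012]), [np.float64(0.0006957333059058721), np.float64(0.0006957333059059267)])
```

>>> servo_tool --deltas '[{"hand": 1,"tx": -1.0,"ty": -0.78,"tz": 0,"roll": 0.5},{"hand": 1,"tx": -2.0,"ty": -1.55,"tz": 0,"roll": 1},{"hand": 1,"tx": -3.0,"ty": -2.33,"tz": 0,"roll": 1.5},{"hand": 1,"tx": -4.0,"ty": -3.1,"tz": 0,"roll": 2},{"hand": 1,"tx": -5.0,"ty": -3.9,"tz": 0,"roll": 2.5},{"hand": 1,"tx": -6.0,"ty": -4.67,"tz": 0,"roll": 2.73},{"hand": 1,"tx": -7.0,"ty": -5.45,"tz": 0,"roll": 2.73},{"hand": 1,"tx": -8.0,"ty": -6.22,"tz": 0,"roll": 2.73},{"hand": 1,"tx": -9.0,"ty": -7.0,"tz": 0,"roll": 2.73},{"hand": 1,"tx": -10.0,"ty": -7.8,"tz": 0,"roll": 2.73}]'

```text
time: 2.4
position: [0.3469, -0.1278, 0.2567]
tool_rot: [-0.688, 0.726, -0.001, 0.0]
ft_force: [1.8, -0.1, -0.6]
finger_gap: 1.006
```

>>> servo_tool --deltas '[{"hand": 1,"tx": -1.15,"ty": -0.46,"tz": 0,"roll": 0},{"hand": 1,"tx": -2.3,"ty": -0.92,"tz": 0,"roll": 0},{"hand": 1,"tx": -3.5,"ty": -1.4,"tz": 0,"roll": 0},{"hand": 1,"tx": -4.7,"ty": -1.88,"tz": 0,"roll": 0},{"hand": 1,"tx": -5.9,"ty": -2.35,"tz": 0,"roll": 0},{"hand": 1,"tx": -7.1,"ty": -2.83,"tz": 0,"roll": 0},{"hand": 1,"tx": -8.3,"ty": -3.3,"tz": 0,"roll": 0},{"hand": 1,"tx": -9.5,"ty": -3.8,"tz": 0,"roll": 0},{"hand": 1,"tx": -10.7,"ty": -4.27,"tz": 0,"roll": 0},{"hand": 1,"tx": -11.9,"ty": -4.74,"tz": 0,"roll": 0}]'

```text
time: 3.4
position: [0.5569, 0.3264, 0.2566]
tool_rot: [-0.688, 0.726, -0.001, 0.0]
ft_force: [0.5, -0.4, 0.4]
finger_gap: 1.0
```

Run:
```python
from h import *
np.set_printoptions(precision=4,suppress=True)
st=env.read_state();p=env.camera('wrist');save(p,'w1.png')
print(st['position'],st['tool_rot'],st['time'],st['qpos']);print(p['tool_from_camera'],p['fx'],p['cx'],p['cy'])
for f in (env.landmark_of,env.boxes_of):
    for l in f(p,'bottle')[:3]: print(l, onz(p,l['at'],0,st) if 'at' in l else '')
```

```text
[0.5569 0.3264 0.2566] [-0.6876  0.7261 -0.0009  0.0004] 3.4 [ 0.4516  0.2516  1.3511 -0.0015  1.5376  2.0768]
[[ 1.      0.0004  0.0002 -0.0008]
 [-0.0004  0.9449  0.3273 -0.084 ]
 [-0.0001 -0.3273  0.9449 -0.1191]
 [ 0.      0.      0.      1.    ]] 404.22302000706156 316.26345564890875 241.56153223536396
{'at': [299.3, 197.1], 'confidence': 0.9} [0.5567 0.343  0.    ]
{'box': [298.3, 211.6, 63.6, 76.9], 'confidence': 0.94}
```

View pics/w1.png

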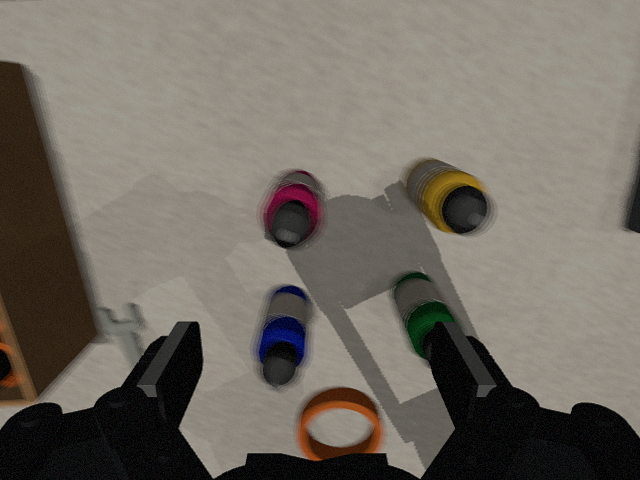

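>>> servo_tool --deltas '[{"hand": 1,"tx": -0.3,"ty": -0.11,"tz": 0.4,"roll": 0},{"hand": 1,"tx": -0.3,"ty": -0.11,"tz": 0.9,"roll": 0},{"hand": 1,"tx": -0.3,"ty": -0.11,"tz": 1.25,"roll": 0},{"hand": 1,"tx": -0.3,"ty": -0.11,"tz": 1.25,"roll": 0},{"hand": 1,"tx": -0.3,"ty": -0.11,"tz": 1.25,"roll": 0},{"hand": 1,"tx": -0.3,"ty": -0.11,"tz": 1.25,"roll": 0},{"hand": 1,"tx": -0.3,"ty": -0.11,"tz": 1.25,"roll": 0},{"hand": 1,"tx": -0.3,"ty": -0.11,"tz": 1.25,"roll": 0},{"hand": 1,"tx": -0.3,"ty": -0.11,"tz": 1.25,"roll": 0},{"hand": 1,"tx": -0.3,"ty": -0.11,"tz": 1.25,"roll": 0}]'

```text
time: 4.55
position: [0.561, 0.3384, 0.204]
tool_rot: [-0.689, 0.725, -0.0, -0.001]
ft_force: [-0.5, 0.4, -0.0]
finger_gap: 0.998
```

Run:
```python
from h import *
np.set_printoptions(precision=4,suppress=True)
st=env.read_state();p=env.camera('wrist');save(p,'w2.png')
print(st['position'],st['tool_rot'],st['time'])
for l in env.landmark_of(p,'bottle')[:2]: print(l, onz(p,l['at'],0,st))
t=env.trace(p,'bottle')[0];print(t['box'],t['confidence'])
h=cv2.cvtColor(p['img'],cv2.COLOR_RGB2HSV)
m=cv2.inRange(h,(155,80,40),(179,255,255));print(cv2.boundingRect(m))
# predict silhouette for a bottle at (x,y): fit to trace
from scipy.optimize import minimize
T=np.eye(4);T[:3,:3]=R.from_quat(st['tool_rot']).as_matrix();T[:3,3]=st['position'];M=np.linalg.inv(T@np.array(p['tool_from_camera']))
a=np.linspace(0,2*np.pi,40)
def sil(x,y):
    im=np.zeros((480,640),np.uint8)
    for z0,z1,r0,r1 in((0,.086,.023,.023),(.086,.093,.023,.0165),(.093,.109,.0165,.0165),(.109,.13,.009,.004)):
        X=np.vstack([np.c_[x+r*np.cos(a),y+r*np.sin(a),0*a+z] for z,r in((z0,r0),(z1,r1))])
        c=X@M[:3,:3].T+M[:3,3];uv=np.c_[p['fx']*c[:,0]/c[:,2]+p['cx'],p['fy']*c[:,1]/c[:,2]+p['cy']]
        cv2.fillPoly(im,[cv2.convexHull((uv*16).round().astype(np.int32))],1,shift=4)
    return im>0
def cost(v): s=sil(*v);return 1-(s&t['region']).sum()/(s|t['region']).sum()
r=minimize(cost,[.561,.337],method='Nelder-Mead',options={'initial_simplex':[[.561,.337],[.57,.337],[.561,.346]]})
print(r.x,r.fun)
d=np.append(r.x,0)-st['position'];print('tool d',T[:3,:3].T@d)
```

```text
[0.561  0.3384 0.204 ] [-0.6887  0.725  -0.0001 -0.0014] 4.55
{'at': [309.5, 213.7], 'confidence': 0.79} [0.5574 0.3444 0.    ]
[310.7, 237.2, 72.4, 100.0] 0.73
(276, 185, 73, 83)
[0.5593 0.3409] 0.036409822184589324
tool d [-0.003   0.0014  0.204 ]
```

>>> servo_tool --deltas '[{"hand": 1,"tx": -0.075,"ty": 0.035,"tz": 0.6,"roll": 0},{"hand": 1,"tx": -0.075,"ty": 0.035,"tz": 1.3,"roll": 0},{"hand": 1,"tx": -0.075,"ty": 0.035,"tz": 2.0,"roll": 0},{"hand": 1,"tx": -0.075,"ty": 0.035,"tz": 2.6,"roll": 0},{"hand": 1,"tx": -0.075,"ty": 0.035,"tz": 2.95,"roll": 0},{"hand": 1,"tx": -0.075,"ty": 0.035,"tz": 2.95,"roll": 0},{"hand": -1,"tx": -0.075,"ty": 0.035,"tz": 2.95,"roll": 0},{"hand": -1,"tx": -0.075,"ty": 0.035,"tz": 2.95,"roll": 0},{"hand": -1,"tx": -0.075,"ty": 0.035,"tz": 2.95,"roll": 0},{"hand": -1,"tx": -0.075,"ty": 0.035,"tz": 2.95,"roll": 0}]'

```text
time: 5.7
position: [0.5605, 0.3416, 0.0878]
tool_rot: [-0.689, 0.725, -0.001, -0.0]
ft_force: [-0.7, -0.4, 6.5]
finger_gap: 0.517
```

>>> servo_tool --deltas '[{"hand": -1,"tx": 0,"ty": 0,"tz": -0.6,"roll": 0},{"hand": -1,"tx": 0,"ty": 0,"tz": -1.6,"roll": 0},{"hand": -1,"tx": 0,"ty": 0,"tz": -2.7,"roll": 0},{"hand": -1,"tx": 0,"ty": 0,"tz": -3.9,"roll": 0},{"hand": -1,"tx": 0.9,"ty": 0.33,"tz": -3.9,"roll": 0},{"hand": -1,"tx": 2.0,"ty": 0.73,"tz": -3.9,"roll": 0},{"hand": -1,"tx": 3.1,"ty": 1.13,"tz": -3.9,"roll": 0},{"hand": -1,"tx": 4.2,"ty": 1.53,"tz": -3.9,"roll": 0},{"hand": -1,"tx": 5.4,"ty": 1.97,"tz": -3.9,"roll": 0},{"hand": -1,"tx": 6.67,"ty": 2.43,"tz": -3.9,"roll": 0}]'

```text
time: 6.7
position: [0.4505, 0.0837, 0.2442]
tool_rot: [-0.689, 0.725, -0.001, 0.0]
ft_force: [1.2, -0.2, -1.8]
finger_gap: 0.515
```

Run:
```python
from h import *
st=env.read_state();print(st['position'],st['tool_rot'],st['ft_force'])
p=env.camera('scene');q=env.camera('top');w=env.camera('wrist')
cv2.imwrite('pics/m1.png',cv2.cvtColor(np.hstack([p['img'][100:400,220:480],w['img'][90:390:,160:500],]),cv2.COLOR_RGB2BGR))
st=env.read_state();print(st['position'],st['ft_force'],st['finger_gap'])
```

```text
[0.45051737 0.08365279 0.2442129 ] [-6.88902052e-01  7.24853990e-01 -8.10518696e-04  8.94407528e-06] [ 1.22062325 -0.24099294 -1.82526817]
[0.45084208 0.08273899 0.24432812] [ 0.48966293  0.58311979 -2.05995443] 0.5141400930766872
```

View pics/m1.png

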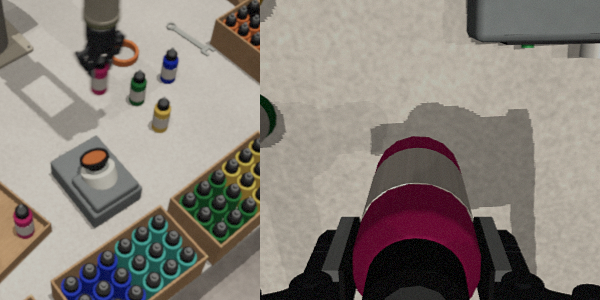

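>>> servo_tool --deltas '[{"hand": -1,"tx": 0,"ty": 0,"tz": 0.7,"roll": 0},{"hand": -1,"tx": 0,"ty": 0,"tz": 1.7,"roll": 0},{"hand": -1,"tx": 0,"ty": 0,"tz": 2.7,"roll": 0},{"hand": -1,"tx": 0,"ty": 0,"tz": 3.4,"roll": 0},{"hand": -1,"tx": 0,"ty": 0,"tz": 3.7,"roll": 0},{"hand": -1,"tx": 0,"ty": 0,"tz": 3.85,"roll": 0},{"hand": -1,"tx": 0,"ty": 0,"tz": 3.92,"roll": 0},{"hand": -1,"tx": 0,"ty": 0,"tz": 3.96,"roll": 0},{"hand": -1,"tx": 0,"ty": 0,"tz": 3.96,"roll": 0},{"hand": -1,"tx": 0,"ty": 0,"tz": 3.96,"roll": 0}]'

```text
time: 7.85
position: [0.4526, 0.0827, 0.0878]
tool_rot: [-0.687, 0.727, -0.002, 0.001]
ft_force: [-0.2, 1.2, 5.8]
finger_gap: 0.512
```

>>> servo_tool --deltas '[{"hand": -1,"tx": 0,"ty": 0.05,"tz": 0.05,"roll": 0},{"hand": -1,"tx": 0,"ty": 0.15,"tz": 0.05,"roll": 0},{"hand": -1,"tx": 0,"ty": 0.3,"tz": 0.05,"roll": 0},{"hand": -1,"tx": 0,"ty": 0.45,"tz": 0.05,"roll": 0},{"hand": -1,"tx": 0,"ty": 0.6,"tz": 0.05,"roll": 0},{"hand": -1,"tx": 0,"ty": 0.75,"tz": 0.05,"roll": 0},{"hand": -1,"tx": 0,"ty": 0.9,"tz": 0.05,"roll": 0},{"hand": -1,"tx": 0,"ty": 1.0,"tz": 0.05,"roll": 0},{"hand": -1,"tx": 0,"ty": 1.1,"tz": 0.05,"roll": 0},{"hand": -1,"tx": 0,"ty": 1.1,"tz": 0.05,"roll": 0}]'

```text
time: 8.85
position: [0.4108, 0.0852, 0.0878]
tool_rot: [-0.687, 0.727, -0.004, 0.004]
ft_force: [3.4, -1.5, 14.8]
finger_gap: 0.513
```

Run:
```python
from h import *
p=env.camera('scene');w=env.camera('wrist')
cv2.imwrite('pics/m2.png',cv2.cvtColor(np.hstack([cv2.resize(p['img'][100:250,250:400],(300,300),interpolation=cv2.INTER_CUBIC),w['img'][90:390:,160:500],]),cv2.COLOR_RGB2BGR))
st=env.read_state();print(st['position'],st['ft_force'],st['finger_gap'],st['wrist_torque'])
```

```text
[0.41086118 0.0852141  0.0878569 ] [ 3.38076361 -0.94275743 13.15981408] 0.5167793130557358 [-1.45502357e-01 -5.86757788e-01  5.69056170e-04]
```

View pics/m2.png

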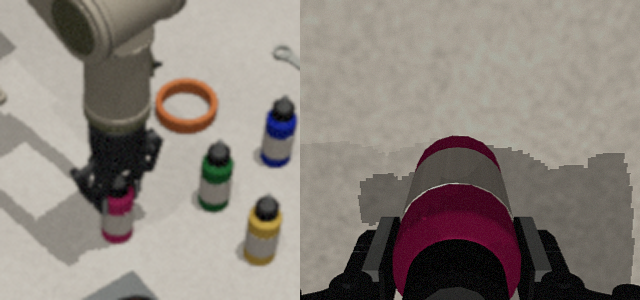

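>>> servo_tool --deltas '[{"hand": -1,"tx": 0,"ty": 0,"tz": -1.0,"roll": 0},{"hand": -1,"tx": 0.9,"ty": -0.1,"tz": -1.7,"roll": 0},{"hand": -1,"tx": 2.0,"ty": -0.25,"tz": -2.2,"roll": 0},{"hand": -1,"tx": 3.2,"ty": -0.5,"tz": -2.5,"roll": 0},{"hand": -1,"tx": 4.4,"ty": -0.8,"tz": -2.5,"roll": -0.4},{"hand": -1,"tx": 5.6,"ty": -1.2,"tz": -2.5,"roll": -0.8},{"hand": -1,"tx": 6.8,"ty": -1.65,"tz": -2.5,"roll": -1.2},{"hand": -1,"tx": 8.0,"ty": -2.1,"tz": -2.5,"roll": -1.6},{"hand": -1,"tx": 9.2,"ty": -2.55,"tz": -2.5,"roll": -2.0},{"hand": -1,"tx": 10.3,"ty": -3.0,"tz": -2.5,"roll": -2.37}]'

```text
time: 9.95
position: [0.5051, -0.3322, 0.1876]
tool_rot: [0.772, -0.635, 0.003, -0.003]
ft_force: [1.1, 0.7, -0.7]
finger_gap: 0.518
```

>>> servo_tool --deltas '[{"hand": -1,"tx": 0.54,"ty": -0.05,"tz": 0.3,"roll": 0},{"hand": -1,"tx": 0.54,"ty": -0.05,"tz": 0.8,"roll": 0},{"hand": -1,"tx": 0.54,"ty": -0.05,"tz": 1.2,"roll": 0},{"hand": -1,"tx": 0.54,"ty": -0.05,"tz": 1.5,"roll": 0},{"hand": -1,"tx": 0.54,"ty": -0.05,"tz": 1.62,"roll": 0},{"hand": -1,"tx": 0.54,"ty": -0.05,"tz": 1.62,"roll": 0},{"hand": -1,"tx": 0.54,"ty": -0.05,"tz": 1.62,"roll": 0},{"hand": -1,"tx": 0.54,"ty": -0.05,"tz": 1.62,"roll": 0},{"hand": -1,"tx": 0.54,"ty": -0.05,"tz": 1.62,"roll": 0},{"hand": -1,"tx": 0.54,"ty": -0.05,"tz": 1.62,"roll": 0}]'

```text
time: 10.95
position: [0.5121, -0.3531, 0.1236]
tool_rot: [0.772, -0.635, 0.003, -0.003]
ft_force: [0.5, -0.0, -2.0]
finger_gap: 0.518
```

Run:
```python
from h import *
st=env.read_state();print(st['position'],st['ft_force'],st['finger_gap'],st['wrist_torque'])
p=env.camera('top');w=env.camera('wrist')
cv2.imwrite('pics/m3.png',cv2.cvtColor(np.hstack([cv2.resize(p['img'][170:320,380:540],(384,360),interpolation=cv2.INTER_CUBIC),w['img'][90:450:,120:520],]),cv2.COLOR_RGB2BGR))
```

```text
[ 0.51207042 -0.35307534  0.12356715] [ 0.52249942 -0.04423046 -1.97207794] 0.5176187161111953 [-0.00516281  0.01700556 -0.04980831]
```

View pics/m3.png

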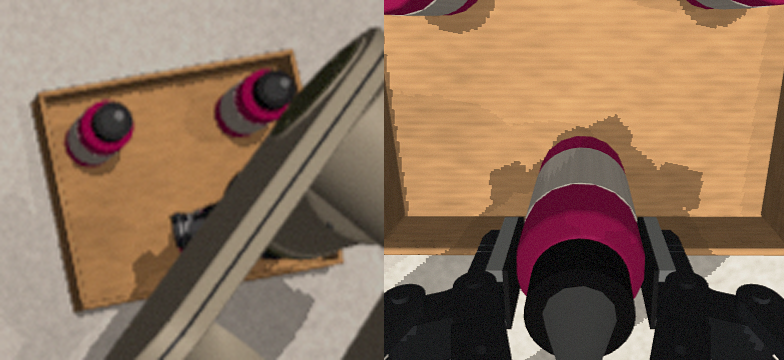

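>>> servo_tool --deltas '[{"hand": -1,"tx": 0,"ty": 0.2,"tz": 0,"roll": 0},{"hand": -1,"tx": 0,"ty": 0.35,"tz": 0,"roll": 0},{"hand": -1,"tx": 0,"ty": 0.5,"tz": 0,"roll": 0},{"hand": -1,"tx": 0,"ty": 0.65,"tz": 0,"roll": 0},{"hand": -1,"tx": 0,"ty": 0.8,"tz": 0,"roll": 0},{"hand": -1,"tx": 0,"ty": 0.95,"tz": 0,"roll": 0},{"hand": -1,"tx": 0,"ty": 1.05,"tz": 0,"roll": 0},{"hand": -1,"tx": 0,"ty": 1.15,"tz": 0,"roll": 0},{"hand": -1,"tx": 0,"ty": 1.25,"tz": 0,"roll": 0},{"hand": -1,"tx": 0,"ty": 1.25,"tz": 0,"roll": 0}]'

```text
time: 12.05
position: [0.4642, -0.3633, 0.1248]
tool_rot: [0.772, -0.636, 0.005, -0.004]
ft_force: [5.5, 2.3, 3.1]
finger_gap: 0.511
```

```bash
cat > tilt.py <<'E'
import sys
from h import *
np.set_printoptions(precision=4,suppress=True)
# bottle pose in tool frame: pivot offset (y0), axial distance L of grasp above base, tilt th about tool x; fit silhouette
from scipy.optimize import minimize
a=np.linspace(0,2*np.pi,40)
def measure(name=None):
    st=env.read_state();p=env.camera('wrist')
    if name: save(p,name)
    print(st['position'],st['tool_rot'],st['ft_force'],st['finger_gap'],st['time'])
    h=cv2.cvtColor(p['img'],cv2.COLOR_RGB2HSV)
    t=env.trace(p,'bottle');print([(x['box'],round(x['confidence'],2)) for x in t])
    m=max(t,key=lambda x:x['region'].sum())['region']
    win=np.zeros((480,640),bool);win[:330,200:440]=1
    m=m&win;M=np.linalg.inv(np.array(p['tool_from_camera']))
    def sil(y0,L,th,x0):
        im=np.zeros((480,640),np.uint8);u=np.array([0,np.sin(th),-np.cos(th)]);e=np.array([1,0,0]);f=np.cross(u,e)
        g=np.array([x0,y0,.006])
        for z0,z1,r0,r1 in((0,.086,.023,.023),(.086,.093,.023,.0165),(.093,.109,.0165,.0165),(.109,.13,.009,.004)):
            X=np.vstack([g+u*(z-L)+r*(np.outer(np.cos(a),e)+np.outer(np.sin(a),f)) for z,r in((z0,r0),(z1,r1))])
            c=X@M[:3,:3].T+M[:3,3];uv=np.c_[p['fx']*c[:,0]/c[:,2]+p['cx'],p['fy']*c[:,1]/c[:,2]+p['cy']]
            cv2.fillPoly(im,[cv2.convexHull((uv*16).round().astype(np.int32))],1,shift=4)
        return (im>0)&win
    def cost(v): s=sil(*v);return 1-(s&m).sum()/(s|m).sum()
    best=min((minimize(cost,[0,.08,t0,0],method='Nelder-Mead',options={'initial_simplex':np.array([0,.08,t0,0])+np.vstack([np.zeros(4),np.diag([.004,.006,.15,.003])])}) for t0 in(0,.25,.5,.7)),key=lambda r:r.fun)
    print('y0,L,th,x0',best.x,'tilt deg',np.degrees(best.x[2]),'err',best.fun)
    y0,L,th,x0=best.x
    print('base in tool',np.array([x0,y0,.006])-np.array([0,np.sin(th),-np.cos(th)])*L)
    ys,xs=np.where(m);print('mask rows',ys.min(),'cols',xs.min(),xs.max())
    return st,p,best.x
if __name__=='__main__': measure(sys.argv[1] if len(sys.argv)>1 else None)
E
python3 tilt.py w3.png
```

```text
[ 0.4642 -0.3633  0.1248] [ 0.772  -0.6355  0.0053 -0.0038] [5.4698 2.326  3.0885] 0.510734178492788 12.05
[([316.8, 318.0, 126.3, 284.2], 0.91)]
y0,L,th,x0 [-0.0007  0.083   0.3678 -0.0008] tilt deg 21.071351755509035 err 0.014413958781135383
base in tool [-0.0008 -0.0305  0.0834]
mask rows 173 cols 256 377
```

>>> servo_tool --deltas '[{"hand": -1,"tx": 0,"ty": 0.1,"tz": 0,"roll": 0},{"hand": -1,"tx": 0,"ty": 0.18,"tz": 0,"roll": 0},{"hand": -1,"tx": 0,"ty": 0.24,"tz": 0,"roll": 0},{"hand": -1,"tx": 0,"ty": 0.28,"tz": 0,"roll": 0},{"hand": -1,"tx": 0,"ty": 0.28,"tz": 0,"roll": 0},{"hand": -1,"tx": 0,"ty": 0.28,"tz": 0,"roll": 0},{"hand": -1,"tx": 0,"ty": 0.1,"tz": -0.4,"roll": 0},{"hand": -1,"tx": 0,"ty": 0.0,"tz": -1.2,"roll": 0},{"hand": -1,"tx": 0,"ty": 0,"tz": -2.2,"roll": 0},{"hand": -1,"tx": 0,"ty": 0,"tz": -3.2,"roll": 0}]'

```text
time: 13.15
position: [0.4619, -0.3629, 0.2536]
tool_rot: [0.772, -0.636, 0.005, -0.004]
ft_force: [0.7, -1.1, -1.6]
finger_gap: 0.513
```

```bash
python3 tilt.py w4.png
```

```text
[ 0.4619 -0.3629  0.2536] [ 0.772  -0.6356  0.0045 -0.0038] [ 0.7269 -1.0689 -1.5993] 0.5132444076295734 13.15
[([318.1, 311.2, 132.7, 293.9], 0.6)]
y0,L,th,x0 [-0.0027  0.0839  0.4091 -0.001 ] tilt deg 23.44013940557325 err 0.01517433105525312
base in tool [-0.001  -0.0361  0.083 ]
mask rows 163 cols 254 379
```

>>> servo_tool --deltas '[{"hand": -1,"tx": -0.7,"ty": -0.32,"tz": -0.1,"roll": 0.3},{"hand": -1,"tx": -1.8,"ty": -0.83,"tz": -0.1,"roll": 0.7},{"hand": -1,"tx": -2.9,"ty": -1.33,"tz": -0.1,"roll": 1.1},{"hand": -1,"tx": -4.0,"ty": -1.84,"tz": -0.1,"roll": 1.5},{"hand": -1,"tx": -5.1,"ty": -2.35,"tz": -0.1,"roll": 1.9},{"hand": -1,"tx": -6.2,"ty": -2.85,"tz": -0.1,"roll": 2.2},{"hand": -1,"tx": -7.1,"ty": -3.27,"tz": -0.1,"roll": 2.37},{"hand": -1,"tx": -7.52,"ty": -3.46,"tz": -0.1,"roll": 2.37},{"hand": -1,"tx": -7.52,"ty": -3.46,"tz": -0.1,"roll": 2.37},{"hand": -1,"tx": -7.52,"ty": -3.46,"tz": -0.1,"roll": 2.37}]'

```text
time: 14.25
position: [0.5421, -0.0439, 0.2629]
tool_rot: [-0.688, 0.726, -0.01, 0.004]
ft_force: [0.0, -0.1, -2.8]
finger_gap: 0.512
```

```bash
cat > m.py <<'E'
from tilt import *
st,p,v=measure('w5.png')
for l in env.landmark_of(p,'mixer_axis')[:2]: print(l)
h=cv2.cvtColor(p['img'],cv2.COLOR_RGB2HSV); m=cv2.inRange(h,(4,120,60),(20,255,255))
k,l,s,c=cv2.connectedComponentsWithStats(m)
print([(s[i],c[i]) for i in range(1,k) if s[i,4]>100])
F=np.array([.5996,-.0436,.1313]);ax=np.array([-.4688,.0254,.8829])
T=np.eye(4);T[:3,:3]=R.from_quat(st['tool_rot']).as_matrix();T[:3,3]=st['position']
C=T@np.array(p['tool_from_camera']);Ci=np.linalg.inv(C)
pr=lambda X:(lambda c:np.array([p['fx']*c[0]/c[2]+p['cx'],p['fy']*c[1]/c[2]+p['cy']]))(Ci[:3,:3]@X+Ci[:3,3])
e1=np.cross(ax,[0,1,0]);e1/=np.linalg.norm(e1);e2=np.cross(ax,e1)
img=cv2.cvtColor(p['img'],cv2.COLOR_RGB2BGR)
t=np.linspace(0,2*np.pi,60)
for r,s,col in((.03,0,(255,0,0)),(.037,.005,(0,255,0)),):
    q=np.array([pr(F+s*ax+r*(np.cos(b)*e1+np.sin(b)*e2)) for b in t]);cv2.polylines(img,[q.round().astype(np.int32)],True,col,1)
hc=np.array([[i,j,.09] for i,j in((-.1,-.075),(.1,-.075),(.1,.075),(-.1,.075))])@R.from_euler('z',-.0539).as_matrix().T+[.6038,-.0425,0]
cv2.polylines(img,[np.array([pr(x) for x in hc]).round().astype(np.int32)],True,(0,255,255),1)
cv2.imwrite('pics/w5b.png',img)
y0,L,th,x0=v
b=np.array([x0,y0,.006])-np.array([0,np.sin(th),-np.cos(th)])*L
print('base world',T[:3,:3]@b+T[:3,3],'bottle axis',T[:3,:3]@[0,np.sin(th),-np.cos(th)])
E
python3 m.py
```

```text
[ 0.5421 -0.0439  0.2629] [-0.6877  0.7259 -0.0104  0.0042] [ 0.0245 -0.1081 -2.7697] 0.5124538240934217 14.25
[([317.5, 310.7, 128.8, 293.4], 0.65)]
y0,L,th,x0 [-0.0036  0.0805  0.4172 -0.0008] tilt deg 23.906209349696066 err 0.01082739852932657
base in tool [-0.0008 -0.0363  0.0796]
mask rows 163 cols 254 379
[(array([  495,    43,   145,   258, 22973], dtype=int32), array([572.0579, 184.3971])), (array([ 262,  109,   97,   70, 4799], dtype=int32), array([309.0856, 141.8329])), (array([   0,  396,   62,   55, 1733], dtype=int32), array([ 31.1546, 417.7467])), (array([  0, 448,  37,  31, 608], dtype=int32), array([ 11.7977, 463.3289]))]
base world [ 0.58   -0.0458  0.184 ] bottle axis [-0.4232  0.0304  0.9055]
```

View pics/w5b.png

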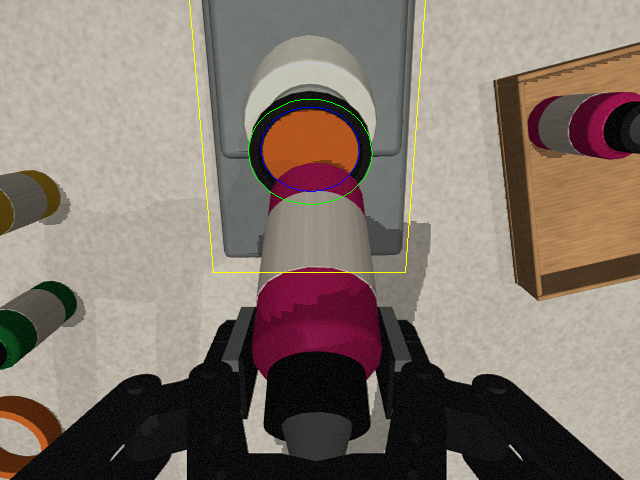

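>>> servo_tool --deltas '[{"hand": -1,"tx": -0.09,"ty": 0.0,"tz": 0.2,"roll": 0},{"hand": -1,"tx": -0.09,"ty": -0.05,"tz": 0.45,"roll": 0},{"hand": -1,"tx": -0.09,"ty": -0.15,"tz": 0.7,"roll": 0},{"hand": -1,"tx": -0.09,"ty": -0.27,"tz": 0.95,"roll": 0},{"hand": -1,"tx": -0.09,"ty": -0.37,"tz": 1.15,"roll": 0},{"hand": -1,"tx": -0.09,"ty": -0.37,"tz": 1.15,"roll": 0},{"hand": -1,"tx": -0.09,"ty": -0.37,"tz": 1.15,"roll": 0},{"hand": -1,"tx": -0.09,"ty": -0.37,"tz": 1.15,"roll": 0},{"hand": -1,"tx": -0.09,"ty": -0.37,"tz": 1.15,"roll": 0},{"hand": -1,"tx": -0.09,"ty": -0.37,"tz": 1.15,"roll": 0}]'

```text
time: 15.4
position: [0.5584, -0.0427, 0.2181]
tool_rot: [-0.687, 0.727, -0.011, 0.005]
ft_force: [0.1, 0.2, -2.5]
finger_gap: 0.518
```

```bash
sed -i "s/w5.png/w6.png/;s/w5b.png/w6b.png/" m.py
cat >> m.py <<'E'
B=T[:3,:3]@b+T[:3,3]
print('B-F along axis',(B-F)@ax,'lateral front+',-(B-F)@e1*np.sign(e1[0]),'y',(B-F)[1], 'F-B in tool units',T[:3,:3].T@(F-B)/.04,'-ax per mm units',T[:3,:3].T@-ax/40,'force along ax',st['ft_force']@ax if hasattr(st['ft_force'],'dtype') else np.dot(st['ft_force'],ax))
E
python3 m.py
```

```text
[ 0.5584 -0.0427  0.2181] [-0.6868  0.7267 -0.0109  0.0047] [ 0.0888  0.1884 -2.5183] 0.5178362120564152 15.4
[([316.9, 313.0, 130.1, 294.0], 0.58)]
y0,L,th,x0 [-0.0035  0.0819  0.402  -0.0008] tilt deg 23.032602912952402 err 0.01327485380116955
base in tool [-0.0008 -0.0356  0.0814]
mask rows 163 cols 254 379
{'at': [10.3, 226.1], 'confidence': 0.57}
[(array([  519,    66,   121,   276, 20677], dtype=int32), array([584.7906, 215.1938])), (array([ 257,  146,  113,   70, 2510], dtype=int32), array([309.0813, 169.6052])), (array([  0, 441,  33,  39, 781], dtype=int32), array([ 11.6569, 459.3841]))]
base world [ 0.5957 -0.0447  0.1375] bottle axis [-0.4106  0.0308  0.9113]
B-F along axis 0.007314162166313556 lateral front+ 0.0005261116178859709 y -0.00105719962364334 F-B in tool units [-0.0332 -0.0926  0.1578] -ax per mm units [-0.0002 -0.0112  0.0223] force along ax -2.2602801556444376
```

>>> servo_tool --deltas '[{"hand": -1,"tx": 0,"ty": -0.022,"tz": 0.045,"roll": 0},{"hand": -1,"tx": 0,"ty": -0.045,"tz": 0.09,"roll": 0},{"hand": -1,"tx": 0,"ty": -0.07,"tz": 0.135,"roll": 0},{"hand": -1,"tx": 0,"ty": -0.09,"tz": 0.18,"roll": 0},{"hand": -1,"tx": 0,"ty": -0.11,"tz": 0.225,"roll": 0},{"hand": -1,"tx": 0,"ty": -0.135,"tz": 0.27,"roll": 0},{"hand": -1,"tx": 0,"ty": -0.16,"tz": 0.315,"roll": 0},{"hand": -1,"tx": 0,"ty": -0.18,"tz": 0.36,"roll": 0},{"hand": -1,"tx": 0,"ty": -0.2,"tz": 0.4,"roll": 0},{"hand": -1,"tx": 0,"ty": -0.2,"tz": 0.4,"roll": 0}]'

```text
time: 16.55
position: [0.5666, -0.0432, 0.2019]
tool_rot: [-0.687, 0.727, -0.011, 0.005]
ft_force: [-3.3, 1.8, 4.2]
finger_gap: 0.514
```

```bash
sed -i "s/w6.png/w7.png/;s/w6b.png/w7b.png/" m.py; python3 m.py
```

```text
[ 0.5666 -0.0432  0.2019] [-0.6868  0.7267 -0.0106  0.0045] [-3.2612  1.7777  4.2274] 0.5142101573669665 16.55
[([315.5, 312.3, 131.3, 296.2], 0.86), ([584.8, 221.9, 110.5, 281.6], 0.25)]
y0,L,th,x0 [-0.0034  0.0819  0.4063 -0.0008] tilt deg 23.280042362149754 err 0.012893483563712449
base in tool [-0.0008 -0.0358  0.0812]
mask rows 163 cols 254 379
[(array([  527,    80,   113,   282, 19995], dtype=int32), array([588.8359, 230.222 ])), (array([ 255,  155,  117,   69, 1801], dtype=int32), array([305.8623, 181.1977])), (array([  0, 463,  17,  17, 198], dtype=int32), array([  6.0758, 471.8636]))]
base world [ 0.604  -0.0451  0.1215] bottle axis [-0.4139  0.0307  0.9098]
B-F along axis -0.010790823793868472 lateral front+ 0.0006805979954131086 y -0.0015345082001617452 F-B in tool units [-0.0301  0.1077 -0.2481] -ax per mm units [-0.0002 -0.0113  0.0223] force along ax 5.306394480653785
```

View pics/w7b.png

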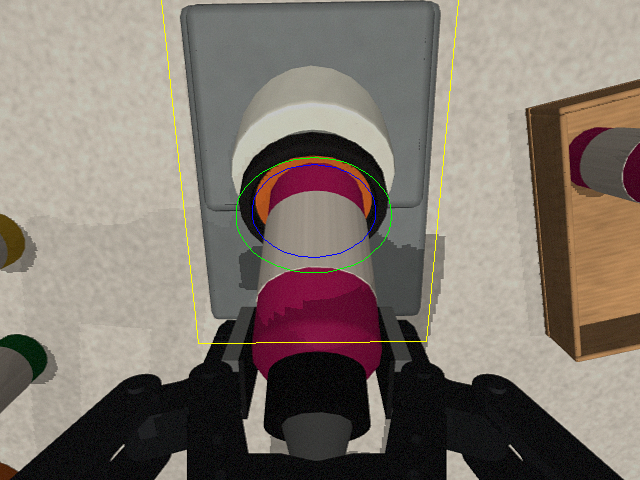

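>>> servo_tool --deltas '[{"hand": -1,"tx": 0,"ty": -0.01,"tz": 0.02,"roll": 0},{"hand": -1,"tx": 0,"ty": -0.02,"tz": 0.04,"roll": 0},{"hand": -1,"tx": 0,"ty": -0.03,"tz": 0.06,"roll": 0},{"hand": -1,"tx": 0,"ty": -0.04,"tz": 0.08,"roll": 0},{"hand": -1,"tx": 0,"ty": -0.05,"tz": 0.1,"roll": 0},{"hand": -1,"tx": 0,"ty": -0.06,"tz": 0.12,"roll": 0},{"hand": -1,"tx": 0,"ty": -0.06,"tz": 0.12,"roll": 0},{"hand": -1,"tx": 0,"ty": -0.06,"tz": 0.12,"roll": 0},{"hand": -1,"tx": 0,"ty": -0.06,"tz": 0.12,"roll": 0},{"hand": -1,"tx": 0,"ty": -0.06,"tz": 0.12,"roll": 0}]'

```text
time: 17.7
position: [0.569, -0.0433, 0.1979]
tool_rot: [-0.687, 0.727, -0.011, 0.005]
ft_force: [-8.4, 1.0, 8.1]
finger_gap: 0.516
```

```bash
sed -i "s/w7.png/w8.png/;s/w7b.png/w8b.png/" m.py; python3 m.py; python3 -c "
from h import *
for i in range(3): env.camera('top'); print(env.read_state()['ft_force'])"
```

```text
[ 0.569  -0.0433  0.1979] [-0.6869  0.7267 -0.0107  0.0045] [-8.3991  1.0188  8.1194] 0.5160759313090723 17.7
[([317.4, 311.4, 130.6, 294.2], 0.92)]
y0,L,th,x0 [-0.0025  0.0827  0.4138 -0.0008] tilt deg 23.711533394477378 err 0.013881598133566597
base in tool [-0.0008 -0.0357  0.0817]
mask rows 163 cols 254 379
[(array([  529,    84,   111,   283, 19904], dtype=int32), array([589.6469, 234.4977])), (array([ 255,  156,  117,   69, 1780], dtype=int32), array([305.7208, 181.9062]))]
base world [ 0.6064 -0.0453  0.117 ] bottle axis [-0.4208  0.0311  0.9066]
B-F along axis -0.01583652338472642 lateral front+ 0.000658883822208875 y -0.0017000090989071556 F-B in tool units [-0.0299  0.165  -0.3605] -ax per mm units [-0.0002 -0.0113  0.0223] force along ax 11.131966233563137
[-7.75520704  1.10046356  8.6987422 ]
[-7.76839785  2.41046063  8.88583971]
[-7.06087019  1.26298687  8.1463415 ]
```

>>> servo_tool --deltas '[{"hand": -1,"tx": 0,"ty": -0.012,"tz": 0.024,"roll": 0},{"hand": -1,"tx": 0,"ty": -0.017,"tz": 0.034,"roll": 0},{"hand": -1,"tx": 0,"ty": -0.017,"tz": 0.034,"roll": 0},{"hand": -1,"tx": 0,"ty": -0.017,"tz": 0.034,"roll": 0},{"hand": -1,"tx": 0,"ty": -0.017,"tz": 0.034,"roll": 0},{"hand": -1,"tx": 0,"ty": -0.017,"tz": 0.034,"roll": 0},{"hand": -1,"tx": 0,"ty": -0.017,"tz": 0.034,"roll": 0},{"hand": -1,"tx": 0,"ty": -0.017,"tz": 0.034,"roll": 0},{"hand": -1,"tx": 0,"ty": -0.017,"tz": 0.034,"roll": 0},{"hand": -1,"tx": 0,"ty": -0.017,"tz": 0.034,"roll": 0}]'

```text
time: 19.0
position: [0.5695, -0.0433, 0.1975]
tool_rot: [-0.687, 0.727, -0.011, 0.004]
ft_force: [-9.4, 2.4, 10.4]
finger_gap: 0.514
```

```bash
sed -i "s/w8.png/w9.png/;s/w8b.png/w9b.png/" m.py; python3 m.py
```

```text
[ 0.5695 -0.0433  0.1975] [-0.6869  0.7267 -0.0106  0.0045] [-9.3971  2.3508 10.3932] 0.5136007046195842 19.0
[([315.9, 311.5, 129.7, 296.7], 0.81)]
y0,L,th,x0 [-0.0035  0.0814  0.4102 -0.0008] tilt deg 23.503543942665388 err 0.01215840666975454
base in tool [-0.0008 -0.0359  0.0806]
mask rows 163 cols 254 379
[(array([  529,    84,   111,   284, 19953], dtype=int32), array([589.6467, 235.2133])), (array([ 255,  156,  117,   69, 1761], dtype=int32), array([305.6184, 182.2783]))]
base world [ 0.6071 -0.0453  0.1177] bottle axis [-0.4174  0.0309  0.9082]
B-F along axis -0.015596575648638863 lateral front+ -0.00020058264485506077 y -0.0017263079109503393 F-B in tool units [-0.0298  0.1816 -0.3454] -ax per mm units [-0.0002 -0.0113  0.0223] force along ax 13.641244072772555
```

>>> servo_tool --deltas '[{"hand": -1,"tx": 0,"ty": -0.01,"tz": 0.02,"roll": 0},{"hand": -1,"tx": 0,"ty": -0.01,"tz": 0.02,"roll": 0},{"hand": -1,"tx": 0,"ty": -0.01,"tz": 0.02,"roll": 0},{"hand": -1,"tx": 0,"ty": -0.01,"tz": 0.02,"roll": 0},{"hand": -1,"tx": 0,"ty": -0.01,"tz": 0.02,"roll": 0},{"hand": -1,"tx": 0,"ty": -0.01,"tz": 0.02,"roll": 0},{"hand": -1,"tx": 0,"ty": -0.01,"tz": 0.02,"roll": 0},{"hand": -1,"tx": 0,"ty": -0.01,"tz": 0.02,"roll": 0},{"hand": -1,"tx": 0,"ty": -0.01,"tz": 0.02,"roll": 0},{"hand": -1,"tx": 0,"ty": -0.01,"tz": 0.02,"roll": 0}]'

```text
time: 20.15
position: [0.5696, -0.0433, 0.1975]
tool_rot: [-0.687, 0.727, -0.01, 0.004]
ft_force: [-9.7, 1.2, 10.8]
finger_gap: 0.515
```

>>> servo_tool --deltas '[{"hand": -1,"tx": 0,"ty": -0.01,"tz": 0.02,"roll": 0},{"hand": -1,"tx": 0,"ty": -0.01,"tz": 0.02,"roll": 0},{"hand": -1,"tx": 0,"ty": -0.01,"tz": 0.02,"roll": 0},{"hand": -1,"tx": 0,"ty": -0.01,"tz": 0.02,"roll": 0},{"hand": -1,"tx": 0,"ty": -0.01,"tz": 0.02,"roll": 0},{"hand": -1,"tx": 0,"ty": -0.01,"tz": 0.02,"roll": 0},{"hand": -1,"tx": 0,"ty": -0.01,"tz": 0.02,"roll": 0},{"hand": -1,"tx": 0,"ty": -0.01,"tz": 0.02,"roll": 0},{"hand": -1,"tx": 0,"ty": -0.01,"tz": 0.02,"roll": 0},{"hand": -1,"tx": 0,"ty": -0.01,"tz": 0.02,"roll": 0}]'

```text
time: 21.15
position: [0.5697, -0.0434, 0.1975]
tool_rot: [-0.687, 0.727, -0.01, 0.004]
ft_force: [-10.0, 2.0, 11.4]
finger_gap: 0.516
```

>>> servo_tool --deltas '[{"hand": -1,"tx": 0,"ty": 0.1,"tz": -0.2,"roll": 0},{"hand": -1,"tx": 0,"ty": 0.27,"tz": -0.54,"roll": 0},{"hand": -1,"tx": 0,"ty": 0.45,"tz": -0.9,"roll": 0},{"hand": -1,"tx": 0.1,"ty": 0.6,"tz": -1.2,"roll": 0},{"hand": -1,"tx": 0.9,"ty": 0.9,"tz": -1.4,"roll": 0},{"hand": -1,"tx": 1.9,"ty": 1.3,"tz": -1.4,"roll": -0.2},{"hand": -1,"tx": 3.0,"ty": 1.8,"tz": -1.4,"roll": -0.6},{"hand": -1,"tx": 4.1,"ty": 2.3,"tz": -1.4,"roll": -1.0},{"hand": -1,"tx": 5.2,"ty": 2.75,"tz": -1.4,"roll": -1.4},{"hand": -1,"tx": 6.3,"ty": 3.15,"tz": -1.4,"roll": -1.8}]'

```text
time: 22.15
position: [0.4272, -0.2892, 0.254]
tool_rot: [0.753, -0.658, 0.011, -0.003]
ft_force: [0.1, -0.4, -1.5]
finger_gap: 0.513
```

>>> servo_tool --deltas '[{"hand": -1,"tx": 0.7,"ty": 0.4,"tz": 0.3,"roll": -0.3},{"hand": -1,"tx": 1.5,"ty": 0.85,"tz": 0.8,"roll": -0.55},{"hand": -1,"tx": 1.99,"ty": 1.08,"tz": 1.4,"roll": -0.55},{"hand": -1,"tx": 1.99,"ty": 1.08,"tz": 2.0,"roll": -0.55},{"hand": -1,"tx": 1.99,"ty": 1.08,"tz": 2.7,"roll": -0.55},{"hand": -1,"tx": 1.99,"ty": 1.08,"tz": 3.3,"roll": -0.55},{"hand": -1,"tx": 1.99,"ty": 1.08,"tz": 3.6,"roll": -0.55},{"hand": -1,"tx": 1.99,"ty": 1.08,"tz": 3.6,"roll": -0.55},{"hand": -1,"tx": 1.99,"ty": 1.08,"tz": 3.6,"roll": -0.55},{"hand": -1,"tx": 1.99,"ty": 1.08,"tz": 3.6,"roll": -0.55}]'

```text
time: 23.15
position: [0.3989, -0.3763, 0.1123]
tool_rot: [0.771, -0.636, 0.013, -0.002]
ft_force: [0.3, 0.1, -1.2]
finger_gap: 0.515
```

```bash
python3 tilt.py w10.png
python3 - <<'E'
import cv2;cv2.imwrite('pics/w10c.png',cv2.resize(cv2.imread('pics/w10.png'),(480,360)))
E
```

```text
[ 0.3989 -0.3763  0.1123] [ 0.7715 -0.6361  0.013  -0.0024] [ 0.3387  0.0665 -1.1705] 0.5152223587849986 23.15
[([316.3, 311.2, 129.2, 292.5], 0.71)]
y0,L,th,x0 [-0.0033  0.0833  0.3992 -0.001 ] tilt deg 22.874526744914633 err 0.015094119703945474
base in tool [-0.001  -0.0357  0.0827]
mask rows 163 cols 254 379
```

View pics/w10c.png

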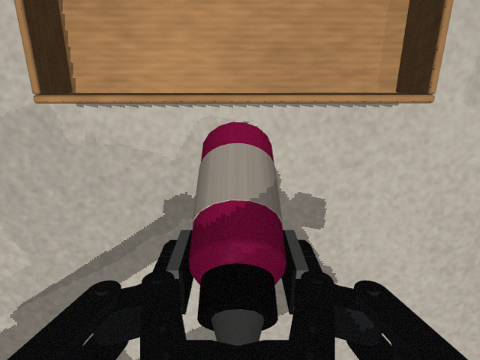

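>>> servo_tool --deltas '[{"hand": -1,"tx": 0,"ty": -0.15,"tz": 0,"roll": 0},{"hand": -1,"tx": 0,"ty": -0.3,"tz": 0,"roll": 0},{"hand": -1,"tx": 0,"ty": -0.45,"tz": 0,"roll": 0},{"hand": -1,"tx": 0,"ty": -0.6,"tz": 0,"roll": 0},{"hand": -1,"tx": 0,"ty": -0.75,"tz": 0,"roll": 0},{"hand": -1,"tx": 0,"ty": -0.9,"tz": 0,"roll": 0},{"hand": -1,"tx": 0,"ty": -1.0,"tz": 0,"roll": 0},{"hand": -1,"tx": 0,"ty": -1.1,"tz": 0,"roll": 0},{"hand": -1,"tx": 0,"ty": -1.2,"tz": 0,"roll": 0},{"hand": -1,"tx": 0,"ty": -1.2,"tz": 0,"roll": 0}]'

```text
time: 24.25
position: [0.4463, -0.3716, 0.1224]
tool_rot: [0.771, -0.636, 0.016, 0.001]
ft_force: [-30.8, 5.0, 58.1]
finger_gap: 0.513
```

```bash
python3 tilt.py w11.png
```

```text
[ 0.4463 -0.3716  0.1224] [ 0.7715 -0.6361  0.0163  0.0009] [-30.8386   5.0425  58.061 ] 0.5130345609856615 24.25
[([316.7, 341.6, 129.6, 236.8], 0.65)]
y0,L,th,x0 [ 0.0079  0.0759  0.1369 -0.0021] tilt deg 7.843068449082161 err 0.032646755921730164
base in tool [-0.0021 -0.0025  0.0812]
mask rows 224 cols 258 374
```

>>> servo_tool --deltas '[{"hand": -1,"tx": 0,"ty": 0,"tz": -0.1,"roll": 0},{"hand": -1,"tx": 0,"ty": 0.0,"tz": -0.25,"roll": 0},{"hand": -1,"tx": 0,"ty": 0.0,"tz": -0.5,"roll": 0},{"hand": -1,"tx": 0,"ty": 0.0,"tz": -0.9,"roll": 0},{"hand": -1,"tx": 0,"ty": 0.0,"tz": -1.3,"roll": 0},{"hand": -1,"tx": 0,"ty": 0.0,"tz": -1.7,"roll": 0},{"hand": -1,"tx": 0,"ty": 0.0,"tz": -2.0,"roll": 0},{"hand": -1,"tx": 0,"ty": 0.0,"tz": -2.0,"roll": 0},{"hand": -1,"tx": 0,"ty": 0.0,"tz": -2.0,"roll": 0},{"hand": -1,"tx": 0,"ty": 0.0,"tz": -2.0,"roll": 0}]'

```text
time: 25.35
position: [0.4443, -0.3697, 0.2015]
tool_rot: [0.771, -0.636, 0.016, 0.001]
ft_force: [-0.0, -0.0, -1.2]
finger_gap: 0.516
```

```bash
python3 tilt.py w12.png
python3 - <<'E'
from h import *
p=env.camera('scene')
cv2.imwrite('pics/m12.png',np.hstack([cv2.resize(cv2.imread('pics/w12.png'),(480,360)),cv2.resize(cv2.cvtColor(p['img'],cv2.COLOR_RGB2BGR)[200:400,100:270],(306,360))]))
E
```

```text
[ 0.4443 -0.3697  0.2015] [ 0.7714 -0.6361  0.0163  0.0007] [-0.0205 -0.0459 -1.2089] 0.5156461797937383 25.35
[([315.4, 341.8, 133.1, 236.3], 0.58)]
y0,L,th,x0 [ 0.0079  0.0721  0.1842 -0.002 ] tilt deg 10.553772658226524 err 0.030114434852439254
base in tool [-0.002  -0.0053  0.0768]
mask rows 222 cols 258 374
```

View pics/m12.png

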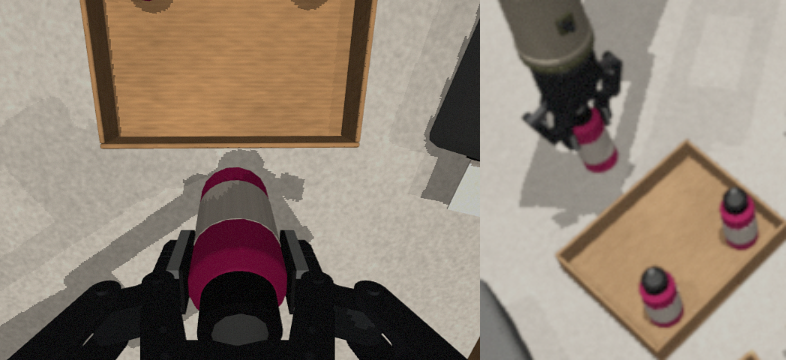

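>>> servo_tool --deltas '[{"hand": -1,"tx": -0.05,"ty": -0.6,"tz": 0,"roll": 0},{"hand": -1,"tx": -0.1,"ty": -1.3,"tz": 0.1,"roll": 0},{"hand": -1,"tx": -0.15,"ty": -1.84,"tz": 0.4,"roll": 0},{"hand": -1,"tx": -0.15,"ty": -1.84,"tz": 0.8,"roll": 0},{"hand": -1,"tx": -0.15,"ty": -1.84,"tz": 1.2,"roll": 0},{"hand": -1,"tx": -0.15,"ty": -1.84,"tz": 1.6,"roll": 0},{"hand": -1,"tx": -0.15,"ty": -1.84,"tz": 2.0,"roll": 0},{"hand": -1,"tx": -0.15,"ty": -1.84,"tz": 2.3,"roll": 0},{"hand": -1,"tx": -0.15,"ty": -1.84,"tz": 2.5,"roll": 0},{"hand": -1,"tx": -0.15,"ty": -1.84,"tz": 2.5,"roll": 0}]'

```text
time: 26.5
position: [0.5169, -0.3515, 0.1012]
tool_rot: [0.771, -0.636, 0.015, 0.001]
ft_force: [0.2, -0.1, -2.6]
finger_gap: 0.513
```

>>> servo_tool --deltas '[{"hand": -1,"tx": 0,"ty": 0,"tz": 0.06,"roll": 0},{"hand": -1,"tx": 0,"ty": 0,"tz": 0.12,"roll": 0},{"hand": -1,"tx": 0,"ty": 0,"tz": 0.18,"roll": 0},{"hand": -1,"tx": 0,"ty": 0,"tz": 0.23,"roll": 0},{"hand": -1,"tx": 0,"ty": 0,"tz": 0.28,"roll": 0},{"hand": -1,"tx": 0,"ty": 0,"tz": 0.33,"roll": 0},{"hand": -1,"tx": 0,"ty": 0,"tz": 0.37,"roll": 0},{"hand": -1,"tx": 0,"ty": 0,"tz": 0.4,"roll": 0},{"hand": -1,"tx": 0,"ty": 0,"tz": 0.4,"roll": 0},{"hand": -1,"tx": 0,"ty": 0,"tz": 0.4,"roll": 0}]'

```text
time: 27.5
position: [0.5187, -0.3519, 0.0885]
tool_rot: [0.771, -0.636, 0.016, 0.0]
ft_force: [-4.0, 7.3, 18.5]
finger_gap: 0.513
```

>>> servo_tool --deltas '[{"hand": -1,"tx": 0,"ty": -0.05,"tz": 0.06,"roll": 0},{"hand": -1,"tx": 0,"ty": -0.1,"tz": 0.08,"roll": 0},{"hand": -1,"tx": 0,"ty": -0.16,"tz": 0.1,"roll": 0},{"hand": -1,"tx": 0,"ty": -0.22,"tz": 0.11,"roll": 0},{"hand": -1,"tx": 0,"ty": -0.28,"tz": 0.12,"roll": 0},{"hand": -1,"tx": 0,"ty": -0.34,"tz": 0.12,"roll": 0},{"hand": -1,"tx": 0,"ty": -0.4,"tz": 0.13,"roll": 0},{"hand": -1,"tx": 0,"ty": -0.45,"tz": 0.13,"roll": 0},{"hand": -1,"tx": 0,"ty": -0.5,"tz": 0.13,"roll": 0},{"hand": -1,"tx": 0,"ty": -0.5,"tz": 0.13,"roll": 0}]'

```text
time: 28.5
position: [0.5386, -0.35, 0.0865]
tool_rot: [0.771, -0.636, 0.017, 0.001]
ft_force: [-8.3, -1.4, 14.7]
finger_gap: 0.516
```

```bash
python3 tilt.py w13.png
```

```text
[ 0.5386 -0.35    0.0865] [ 0.7714 -0.6361  0.0175  0.0013] [-8.2796 -1.4065 14.7133] 0.5160665272713673 28.5
[([317.1, 353.0, 130.7, 215.8], 0.55), ([322.1, 220.3, 635.7, 438.4], 0.29)]
y0,L,th,x0 [-0.1167  0.1082  3.5587 -0.01  ] tilt deg 203.90076090108542 err 0.13902777777777775
base in tool [-0.01   -0.0729 -0.0929]
mask rows 0 cols 200 439
```

```bash
sed -i "s/m=max(t,key=lambda x:x\['region'\].sum())\['region'\]/m=t[0]['region']/" tilt.py; python3 tilt.py w14.png
python3 - <<'E'
from h import *
st=env.read_state()
z=R.from_quat(st['tool_rot']).as_matrix();c=R.from_euler('z',.1915).as_matrix();print('tool axes in carton',c.T@z)
print('tcp in carton',c.T@(np.array(st['position'])-[.567,-.3424,0]))
cv2.imwrite('pics/w14c.png',cv2.resize(cv2.imread('pics/w14.png')[130:480,120:520],(600,525)))
E
```

```text
[ 0.5385 -0.35    0.0864] [ 0.7714 -0.6362  0.0175  0.0012] [-8.5301 -0.7843 13.6959] 0.5174392182776028 28.6
[([317.9, 352.2, 134.2, 217.4], 0.64)]
y0,L,th,x0 [ 0.0036  0.0789 -0.0802 -0.0015] tilt deg -4.597597840049979 err 0.02262678803641094
base in tool [-0.0015  0.0099  0.0846]
mask rows 243 cols 260 373
tool axes in carton [[-3.50877291e-04 -9.99789860e-01  2.04966664e-02]
 [-9.99590480e-01 -2.35827526e-04 -2.86149737e-02]
 [ 2.86137942e-02 -2.04983129e-02 -9.99380343e-01]]
tcp in carton [-0.02940112 -0.00207129  0.08651438]
```

View pics/w14c.png

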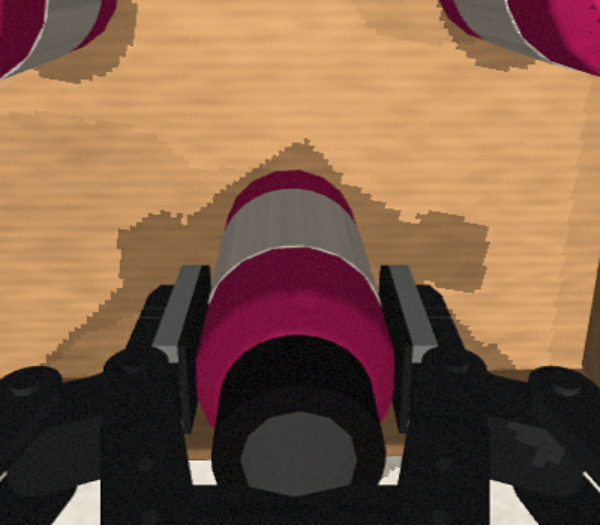

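>>> servo_tool --deltas '[{"hand": -1,"tx": 0,"ty": 0.02,"tz": -0.02,"roll": 0},{"hand": -1,"tx": 0,"ty": 0.03,"tz": -0.03,"roll": 0},{"hand": -1,"tx": 0,"ty": 0.03,"tz": -0.03,"roll": 0},{"hand": 0.1,"tx": 0,"ty": 0.03,"tz": -0.03,"roll": 0},{"hand": 0.2,"tx": 0,"ty": 0.03,"tz": -0.03,"roll": 0},{"hand": 0.3,"tx": 0,"ty": 0.03,"tz": -0.03,"roll": 0},{"hand": 0.5,"tx": 0,"ty": 0.03,"tz": -0.03,"roll": 0},{"hand": 0.7,"tx": 0,"ty": 0.03,"tz": -0.03,"roll": 0},{"hand": 0.85,"tx": 0,"ty": 0.03,"tz": -0.03,"roll": 0},{"hand": 1,"tx": 0,"ty": 0.03,"tz": -0.03,"roll": 0}]'

```text
time: 29.7
position: [0.5373, -0.3502, 0.0876]
tool_rot: [0.771, -0.636, 0.018, 0.001]
ft_force: [-0.0, 0.1, 0.3]
finger_gap: 1.001
```

```bash
python3 tilt.py w15.png
```

```text
[ 0.5373 -0.3502  0.0876] [ 0.7713 -0.6362  0.0175  0.0012] [-0.0448  0.1061  0.291 ] 1.0012129629317261 29.7
[]Traceback (most recent call last):
  File "tilt.py", line 31, in <module>
    if __name__=='__main__': measure(sys.argv[1] if len(sys.argv)>1 else None)
                             ~~~~~~~^^^^^^^^^^^^^^^^^^^^^^^^^^^^^^^^^^^^^^^^^^
  File "tilt.py", line 13, in measure
    m=t[0]['region']
      ~^^^
IndexError: list index out of range
```

>>> servo_tool --deltas '[{"hand": 1,"tx": 0,"ty": 0,"tz": -0.2,"roll": 0},{"hand": 1,"tx": 0,"ty": 0,"tz": -0.5,"roll": 0},{"hand": 1,"tx": 0,"ty": 0,"tz": -0.9,"roll": 0},{"hand": 1,"tx": 0,"ty": 0,"tz": -1.4,"roll": 0},{"hand": 1,"tx": 0,"ty": 0,"tz": -2.0,"roll": 0},{"hand": 1,"tx": 0,"ty": 0,"tz": -2.7,"roll": 0},{"hand": 1,"tx": 0,"ty": 0,"tz": -3.4,"roll": 0},{"hand": 1,"tx": 0,"ty": 0.5,"tz": -4.0,"roll": 0},{"hand": 1,"tx": 0,"ty": 1.3,"tz": -4.5,"roll": 0},{"hand": 1,"tx": 0,"ty": 2.0,"tz": -4.5,"roll": 0}]'

```text
time: 30.8
position: [0.4547, -0.3624, 0.2722]
tool_rot: [0.772, -0.636, 0.022, 0.002]
ft_force: [1.5, -1.3, 0.8]
finger_gap: 1.004
```

>>> servo_tool --deltas '[{"hand": 1,"tx": 0,"ty": 0.3,"tz": 0,"roll": 0},{"hand": 1,"tx": 0,"ty": 0.3,"tz": 0,"roll": 0},{"hand": 1,"tx": 0,"ty": 0.3,"tz": 0,"roll": 0},{"hand": 1,"tx": 0,"ty": 0.3,"tz": 0,"roll": 0},{"hand": 1,"tx": 0,"ty": 0.3,"tz": 0,"roll": 0},{"hand": 1,"tx": 0,"ty": 0.3,"tz": 0,"roll": 0},{"hand": 1,"tx": 0,"ty": 0.3,"tz": 0,"roll": 0},{"hand": 1,"tx": 0,"ty": 0.3,"tz": 0,"roll": 0},{"hand": 1,"tx": 0,"ty": 0.3,"tz": 0,"roll": 0},{"hand": 1,"tx": 0,"ty": 0.3,"tz": 0,"roll": 0}]'

```text
time: 31.8
position: [0.443, -0.3647, 0.2719]
tool_rot: [0.772, -0.636, 0.022, 0.002]
ft_force: [-0.4, -0.2, -0.4]
finger_gap: 1.005
```

Run:
```python
from h import *
np.set_printoptions(precision=3,suppress=True)
st=env.read_state();print(st['position'],st['ft_force'],st['time'])
P={n:env.camera(n) for n in('scene','wrist')}
for q in ['bottle','yellow','blue','green']:
    for n in P:
        print(q,n,[(np.round(l['at']),round(l['confidence'],2),onz(P[n],l['at'],0.,st)) for l in env.landmark_of(P[n],q)][:4])
w=cv2.resize(P['wrist']['img'],(400,300))
cv2.imwrite('pics/fin.png',cv2.cvtColor(np.hstack([w,cv2.resize(P['scene']['img'][130:430,120:440],(320,300))]),cv2.COLOR_RGB2BGR))
```

```text
[ 0.443 -0.365  0.272] [-0.365 -0.161 -0.386] 31.8
bottle scene [(array([198., 333.]), 0.87, array([ 0.536, -0.357,  0.   ]))]
bottle wrist [(array([311., 103.]), 0.8, array([ 0.532, -0.352,  0.   ]))]
yellow scene [(array([377., 228.]), 0.73, array([0.565, 0.212, 0.   ]))]
yellow wrist []
blue scene [(array([386., 179.]), 0.58, array([0.446, 0.354, 0.   ])), (array([378., 230.]), 0.47, array([0.574, 0.209, 0.   ]))]
blue wrist []
green scene [(array([360., 202.]), 0.8, array([0.466, 0.234, 0.   ]))]
green wrist []
```

View pics/fin.png

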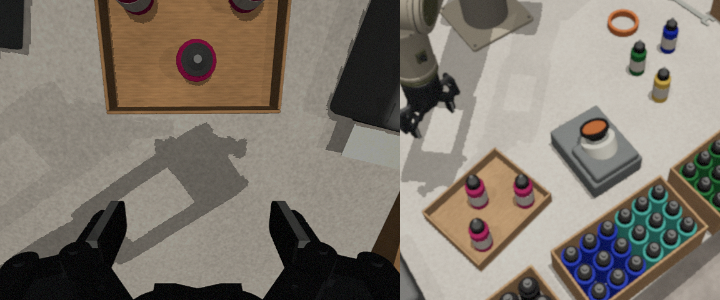

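The final picture shows the loose magenta bottle upright in the carton, near (196, 60) in the wrist view, with the cup back up. The other bottles look as they did at the start, and the robot touches nothing.

```bash
python3 -c "
from plant import env
print(env.job_done())"
```

```text
the job is handed in; nothing more can be done
None
```

The magenta bottle was pressed in the mixer cup, held down, then set upright in the carton and released. The job was handed in at about 32 s of the 61 s allowed; it reported no verdict.

**Tilting:** the moves cannot tilt the tool, so I turned the bottle in the grip. Dragging it on the table only made it slide. Pushing it against the inside of the carton's front wall tilted it to about 24°, which was 3–4° off the cup's axis when pressed.

**Pressing:** the cup was held down for about 3 s. The force along its axis was 13–17 N (against the 11 N stop and the 30 N limit), and the bottle's base was within 2 mm of the axis by camera fit. Pad travel is not reported, so "fully down" is inferred from the force and from the stiffness rising as it should at the stop.

**Setting down:**
- My first try at straightening the bottle, against the carton's outside front wall, jammed. It reached about 60 N on the bottle, and I backed off. That is under the 120 N wrist limit, and I believe only the bottle was touching.
- I then pressed it lightly onto the carton floor and slid it until it stood up, before letting go.

**Last checks:**
- The wrist and scene cameras put the bottle at about (0.534, -0.354), inside the carton, and it looked upright in the final picture.
- The last tilt fit, just before release, gave 3–5° and was rough. The fit after release failed because the network did not find the bottle.
- The cup looked sprung back up.
- Yellow, blue and green read within about 15 mm of where they started; one reading for green was 7–14 mm off, which is about the detector's own scatter.
- I checked the two packed bottles only by eye; they appeared undisturbed.

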